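Clamp wads of dried prints on edge and dust them off

TASK

Two or three wads of dried, silty prints stand in the wooden rack: take the lead weight off the bed of the edge clamp and lay it flat on the table, unlock the clamp by its cam lever, draw the jaw right back and stand every wad upright on the bed on a long edge, faces square to the jaw. Slide the jaw up until the row is tight between fence and jaw and flip the lever right down over centre, so that no print can blow away. Then press the cap of the air duster behind the clamp fully down for a moment and let it up again; leave the other things on the table where they are.

Things in the scene. Friction and masses are not known exactly. Their poses are not given: they have to be found in the camera images.
- wad_a_mid (a point): Medium wad of stuck photo prints, 220 g. It stands on a long edge in a slot of the rack; solid block 84 mm high (own x, up), 118 mm wide (own y), 26 mm thick (own z, level); loose leaf edges stick out up to 9 mm more and give way. The point is the middle of the block. Grip it across the thickness, near the top
- wad_b_mid (a point): Thinnest and tallest wad of stuck photo prints, 210 g. It stands on a long edge in a slot of the rack; solid block 88 mm high (own x, up), 127 mm wide (own y), 22 mm thick (own z, level); loose leaf edges stick out up to 9 mm more and give way. The point is the middle of the block. Grip it across the thickness, near the top
- wad_c_mid (a point): Thickest wad of stuck photo prints, 240 g. It stands on a long edge in a slot of the rack; solid block 84 mm high (own x, up), 118 mm wide (own y), 28 mm thick (own z, level); loose leaf edges stick out up to 9 mm more and give way. The point is the middle of the block. Grip it across the thickness, near the top
- rack: Fixed wooden drying rack, slab 150 x 246 x 20 mm; origin under its middle, z up. Three slots 85 mm apart along its y, each between four dowels (at x = +-42 mm, 39 mm clear between them) whose tops are 65 mm above the table. A wad in a slot stands on the slab, thickness along the rack's y
- clamp: Fixed edge clamp, wooden base 212 x 340 mm; origin under it, z up, own y = sliding direction, toward the fence. Bed (black rubber) 20 mm above the table, x within +-69 mm. Round guide rods at x = +-86 mm, tops 47 mm high, keep wads on the bed. The white and grey air duster can (53 mm across) stands behind, at x 135, y 95 mm
- fence (a point): Middle of the foot of the fixed plywood fence's inner face, on the bed at clamp y = +145 mm. The fence is 140 mm wide and its top is 98 mm above the table. Axes as the clamp's
- jaw_face (a point): Middle of the foot of the sliding jaw's inner face, at bed height. The plywood jaw is 140 mm wide, 12 mm thick, its top 96 mm above the table; behind it (-y) lie a beam 45 mm high, two sleeves on the rods, lever and knob. Axes as the clamp's
- jaw (a joint): Clear gap between fence and jaw in m, 0 to 0.200, 0.045 to 0.085 at the start; the jaw slides along the clamp's y, away from the fence as it grows. Lever open: it slides with about 2 N and stays where it is left (wads in the way add their own friction, pushing a row takes up to 15 N). Lever down: held fast (over 50 N), do not force it
- jaw_knob (a point): Middle of the black upright knob on the jaw's beam by which the jaw is pushed and pulled: 20 mm across, from 24 mm below this point to 16 mm above it, 56 mm behind the jaw's inner face; 28 mm free between it and the back of the jaw
- lever (a joint): Cam lever, rad: 0 = folded down, clamped, level, pointing to the clamp's +x; it swings up about an axis along the clamp's y, 1.57 = upright, 1.75 = end stop, leaning to -x. It snaps over centre at 0.5; below that a spring holds it down. The jaw is free above 1.35. It takes up to about 17 N at the grip and stays where it is left when open
- lever_grip (a point): Middle of the lever's black end, 34 mm long x 14 mm wide (along the clamp's y) x 12 mm, 80 mm from the hinge; it can be pinched across its width from above in any position. When folded it lies 32 mm above the jaw's beam, with 30 mm free at each side
- lever_hinge (a point): Hinge axis of the cam lever (runs along the clamp's y), over the rod at clamp x = -86 mm, 69 to 72 mm above the table; it travels with the jaw
- nozzle (a joint): Sprung cap of the air duster, m pressed straight down: 0 up, 0.007 fully down. It takes 2.4 N at first and 8 N fully down and springs back
- nozzle_top (a point): Middle of the top of the duster's black cap, 25 mm across, 189 mm above the table when up. A thin steel tube points from it to the bed, 60 mm toward clamp -x
- loupe: Black stand loupe, 43 mm across, 38 mm high; origin under its middle. Leave it alone
- flat_brush: Flat brush with an orange handle, 199 x 32 x 12 mm, lying; origin under its middle, own x along it. Leave it alone
- paste_jar_0: White screw jar with a red lid, 57 mm across, 75 mm high; origin under its middle. Leave it alone
- paste_jar_1: White screw jar with a black lid, 49 mm across, 60 mm high; origin under its middle. Leave it alone
- tweezers: Steel tweezers, 131 x 20 x 9 mm, lying; origin under their middle, own x along them. Leave them alone
- bed_weight: Grey cloth-covered lead weight, 620 g, 100 mm long (own x), 44 mm wide (own y), 26 mm high; origin under its middle, z up. It starts flat on the bed behind the jaw, its length along the clamp, and keeps the jaw from being drawn back; about 55 mm free at each long side, up to the rods. Any free spot of the table will do for it

How it is judged:
By the outcome, as a careful person would: the job done as asked, in the order asked, and still so for the second after the job is handed in, with the robot touching nothing.
Of wad_a, wad_b, wad_c only 2 to 3 are there at a start; the rules pass over those that are not, and their reading is None.
At some moment in a run one of bed_weight may be knocked a few centimetres aside while the robot is not near it.
It also fails if it takes over 210 s, if anything falls off the work surface, if the arm or the gripper's body presses on something with over 40 N, if the wrist force passes 120 N, or if a joint passes its speed limit or range.

ROBOT

A 6-joint arm with a two-finger parallel gripper is mounted at the origin on a cart in front of the work surface, level with it; the furniture and walls round the work are solid. World frame = base frame: x ahead of the robot, y to its left, z up, the work surface at z = 0. Lengths are in mm, angles in degrees, forces in N, time in s.
With the tool pointing down it reaches from about 300 to 850 mm from the base axis. Payload 4.2 kg.
Tool frame: the origin (TCP) lies midway between the tips of the shut fingers; the grasp point (between the pads) lies 19 mm behind it (env.hold_point_z is the z of the grasp point in the tool frame, in mm); z points along the fingers, y is the direction in which the jaws open and shut (so a half turn about z gives the same grasp; the last joint's range is limited). The gripper opens to 91 mm and grips with 3 to 60 N. Pads are 32 mm wide; open, the fingers measure 118 mm over their backs; the gripper's body (76 mm by 178 mm) begins 60 mm behind the grasp point.
Start: joints at [66.75, 18.312, 89.639, -0, 72.044, -1.146], TCP at [216.376, 532.752, 213.976] pointing down, gripper open.
Joint ranges: [-177.97, 177.97], [-48.28, 115.42], [12.27, 149.76], [-77.06, 257.06], [2.81, 150.46], [-146.56, 146.56]. Speed limits (degrees/s): [147.25, 147.25, 180, 180, 180, 180].

INTERFACE

Orientations are given as [roll, pitch, yaw] about the fixed x, y, z axes, in that order (R = Rz(yaw) Ry(pitch) Rx(roll)).
In Python, from workcell import env, grab_frame, camera_params, spotter gives the robot as it stands. The module is installed in compiled form; this text tells all that it offers.
- The arm moves only by the shell command python3 -m jog 'ROWS' [FORCE]. ROWS is text: rows parted by semicolons, each of 7 numbers parted by spaces: the turn, a rotation vector about the world's x, y, z in units of 5 degrees (1.0 is 5 degrees), then the shift along the world's x, y, z in units of 25 mm (1.0 is 25 mm), then the opening, from 0 (shut) to 1 (fully open). A call has 1 to 5 rows; each row is the pose to reach, as a shift and turn from the pose commanded when the call began; what a row does not reach only later rows make up. A row lasts 1/8 s, in which the tool goes at most 62.5 mm and 10.7 degrees, less where a joint would pass 70% of its speed; a pose out of reach is approached as far as the arm can. A call with a gripper value outside its range is refused whole. The fingers move at their own pace and stop on an object; FORCE is the grip in N (left out, the last holds). Time passes only in rows, so rows that repeat a pose let the fingers close. It gives the time, the measured TCP pose, the force and the opening at its end, in the units of the state.
- env.state(): the state, without advancing time (a new reading comes with each control period).
- grab_frame(name): name is "scene" or "side" or "wrist"; returns the picture (420x560x3 uint8, red, green, blue); there is no depth.
- camera_params(name): a dict with "K" (3x3 intrinsics, pixels), "rvec" (rotation vector, rad) and "tvec" (3), from world to camera coordinates, as OpenCV has them. Camera axes: x right, y down, z forward; pixel columns grow to the right and rows downward; lengths in mm; the calibration is good to about 2 mm. A picture is of the moment at which its call begins: read the wrist's pose just before it. camera_params takes no time and is no camera call; for the wrist camera it gives the pose at the moment of the call.
- env.job_done(): hands the job in, once; it reports no verdict.
Trained networks look in the newest picture that a camera, given by its name, has taken for a name from the list of things; names that differ only in an ending like _2 or _b are one class to them, and where a whole thing is asked for, a point or a joint stands for the part that bears it (a point fixed in the world has none). Each returns a list of dicts, best first, with "conf" (0 to 1); they miss things now and then, are a little off and sometimes report something else, mostly with a low value. They report only what shows in the picture. A call takes as long as a camera call.
- spotter.look_for(query, camera): "box" ([left, top, width, height] in pixels, round what is visible of it).
- spotter.trace(query, camera): "region" (420x560 bool, what is visible of it) and "box" ([left, top, width, height] in pixels, round what is visible of it).
The state is a dict: "time_s": time; "qpos": joint angles; "qvel": joint speeds; "effort": joint torques, N m; "ee_pos": TCP position; "ee_rot": TCP orientation; "force": force on the tool from outside, world axes, zero at the start; "torque": the same for the moment, N m; "gripper_width": finger opening in mm.
Only numpy, scipy, OpenCV 4.12 (cv2) and the standard library are available. Lean on these libraries where they do the work, as an engineer would, in place of code of your own. Each camera call takes 0.05 s, during which the arm holds its last target. There are 200 camera calls.

## Working session

There is one attempt and no reset: what is moved stays moved. The work goes in short steps, Python scripts to look and compute and a shell command to move; the robot and the scene stay as the last step left them, time stands still between calls to the robot, and variables do not carry over. Pictures are saved under pics/ and viewed, about 12 in all and at most 16, crops included, and the job is handed in when it is done.

```bash
mkdir -p pics; cat > h.py <<'E'
from workcell import env, grab_frame, camera_params, spotter
import numpy as np, cv2
from scipy.spatial.transform import Rotation as R
def cam(n):
    p=camera_params(n); return np.array(p["K"],float),R.from_rotvec(np.array(p["rvec"],float).ravel()).as_matrix(),np.array(p["tvec"],float).ravel()
def pix(n,X):
    K,r,t=cam(n); c=r@np.asarray(X,float)+t; u=K@c; return u[:2]/u[2]
def ray(n,uv,z):
    K,r,t=cam(n); d=r.T@np.linalg.inv(K)@np.array([uv[0],uv[1],1.]); o=-r.T@t
    return o+d*(z-o[2])/d[2]
def save(n,f,crop=None,s=1):
    im=grab_frame(n)
    o=im[:,:,::-1]
    if crop: x,y,w,h=crop; o=o[y:y+h,x:x+w]
    if s!=1:o=cv2.resize(o,None,fx=s,fy=s,interpolation=cv2.INTER_CUBIC)
    cv2.imwrite('pics/'+f,o); return im
E
python3 - <<'E'
from h import *
ims=[]
for n in("scene","side","wrist"):
    save(n,n+'0.png',s=1.4)
    K,r,t=cam(n); print(n,K[0,0],(-r.T@t).round(),r[2].round(2))
    for q in("wad_a_mid","rack","clamp","jaw_knob","lever_grip","bed_weight","nozzle_top","loupe","flat_brush","paste_jar_0","tweezers") if n!="wrist" else ():
        print(q,[(np.round(d["box"]).tolist(),round(d["conf"],2)) for d in spotter.look_for(q,n)[:4]])
print(env.state(),env.hold_point_z)
E
```

```text
scene 458.3714871203883 [-376. -395. 1090.] [ 0.67  0.38 -0.64]
wad_a_mid [([242.0, 221.0, 24.0, 43.0], 0.8), ([308.0, 238.0, 53.0, 56.0], 0.18)]
rack [([186.0, 221.0, 89.0, 55.0], 0.7)]
clamp [([282.0, 200.0, 130.0, 122.0], 0.68)]
jaw_knob [([308.0, 234.0, 53.0, 62.0], 0.56)]
lever_grip [([319.0, 261.0, 17.0, 20.0], 0.41)]
bed_weight [([362.0, 272.0, 26.0, 31.0], 0.87)]
nozzle_top [([338.0, 197.0, 8.0, 13.0], 0.66)]
loupe [([204.0, 198.0, 11.0, 12.0], 0.47)]
flat_brush [([219.0, 193.0, 33.0, 30.0], 0.62)]
paste_jar_0 [([296.0, 191.0, 19.0, 25.0], 0.76), ([280.0, 196.0, 12.0, 20.0], 0.58)]
tweezers [([167.0, 217.0, 19.0, 7.0], 0.64)]
side 405.98175622306724 [ 560. 1347.  625.] [ 0.04 -0.92 -0.39]
wad_a_mid [([298.0, 215.0, 37.0, 28.0], 0.77), ([252.0, 168.0, 76.0, 62.0], 0.23)]
rack [([289.0, 242.0, 70.0, 41.0], 0.7), ([237.0, 262.0, 33.0, 35.0], 0.45)]
clamp [([250.0, 170.0, 77.0, 60.0], 0.74), ([299.0, 305.0, 47.0, 19.0], 0.5)]
jaw_knob [([274.0, 188.0, 53.0, 19.0], 0.65), ([258.0, 284.0, 18.0, 22.0], 0.62)]
lever_grip [([237.0, 260.0, 35.0, 42.0], 0.69)]
bed_weight [([292.0, 190.0
[... 415 characters left out ...]
57675 [150. 560. 386.] [ 0.24 -0.09 -0.97]
{'time_s': 1.25, 'qpos': array([ 6.67499019e+01,  1.83107541e+01,  8.96391020e+01,  3.30081057e-04,
        7.20450512e+01, -1.14611226e+00]), 'qvel': array([ 0.03566847,  0.02039641,  0.1242831 , -0.08943115,  0.01978582,
       -0.02262802]), 'effort': array([ 6.96525240e-04, -4.12352872e+01, -2.32233095e+01,  7.28936400e-02,
        3.74423841e-02, -5.78708665e-06]), 'ee_pos': array([216.36858979, 532.74651597, 213.98673037]), 'ee_rot': array([ 1.79994902e+02, -2.12087169e-04,  1.57895912e+02]), 'force': array([0.04937861, 0.26549334, 0.01599538]), 'torque': array([-0.01907616, -0.00040503,  0.0018719 ]), 'gripper_width': 91.31257671834237} -18.8
```

```bash
python3 - <<'E'
import cv2,numpy as np
a=cv2.imread('pics/scene0.png');b=cv2.imread('pics/side0.png')
a=a[int(180*1.4):int(330*1.4),int(160*1.4):int(420*1.4)];a=cv2.resize(a,(780,450),interpolation=cv2.INTER_CUBIC)
b=b[int(160*1.4):int(330*1.4),int(200*1.4):int(370*1.4)];b=cv2.resize(b,(595,595),interpolation=cv2.INTER_CUBIC)
cv2.imwrite('pics/s1.png',a);cv2.imwrite('pics/s2.png',b)
E
```

```text
(no output)
```

View pics/s1.png

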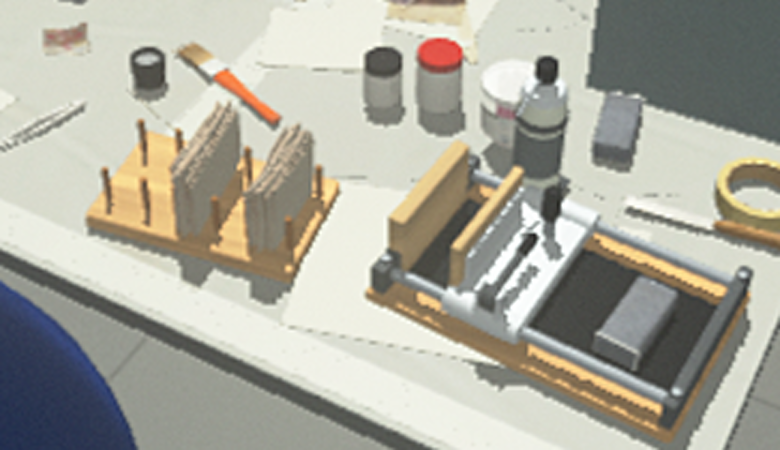

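View pics/s2.png

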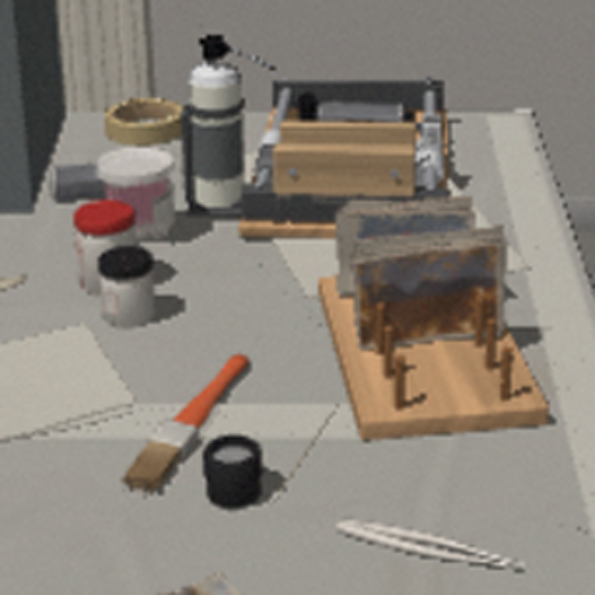

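```bash
python3 - <<'E'
from h import *
P=dict(fenceTopL=((388,226),98),fenceTopR=((465,145),98),jawTopL=((452,252),96),jawTopR=((522,172),96),weightTopBL=((640,280),46),wBR=((676,285),46),wFL=((597,332),46),wFR=((637,345),46),knobTop=((552,190),86),grip=((530,240),75),cap=((546,62),189),baseNear=((672,438),0),baseFenceNear=((368,290),10),
w1TopNear=((182,178),106),w1far=((232,108),106),w2near=((255,185),106),w2far=((303,128),106),rackNear=((290,272),10),rackFar=((338,185),20),rackL=((88,216),20))
for k,(u,z) in P.items(): print(k,ray("scene",(u[0]/3+160,u[1]/3+180),z).round()[:2])
T=dict(fTL=((275,128),98),fTR=((413,125),98),cap=((212,40),189),w1TL=((357,248),106),w1TR=((503,232),106),w2TL=((340,208),106),w2TR=((470,200),106),rkL=((322,280),20),rkBL=((362,430),10),rkBR=((548,412),10),)
for k,(u,z) in T.items(): print('side',k,ray("side",(u[0]/3.5+200,u[1]/3.5+160),z).round()[:2])
E
```

```text
fenceTopL [481.  56.]
fenceTopR [627.  42.]
jawTopL [482. -15.]
jawTopR [620. -28.]
weightTopBL [ 583. -179.]
wBR [ 595. -213.]
wFL [ 499. -166.]
wFR [ 503. -206.]
knobTop [620. -63.]
grip [553. -68.]
cap [692. -16.]
baseNear [ 451. -266.]
baseFenceNear [465.  71.]
w1TopNear [430. 271.]
w1far [548. 287.]
w2near [459. 200.]
w2far [558. 202.]
rackNear [447. 154.]
rackFar [577. 171.]
rackL [402. 384.]
side fTL [630.  10.]
side fTR [490.   4.]
side cap [691.   2.]
side w1TL [550. 300.]
side w1TR [428. 270.]
side w2TL [564. 221.]
side w2TR [450. 205.]
side rkL [581. 192.]
side rkBL [547. 420.]
side rkBR [402. 394.]
```

View pics/wrist0.png

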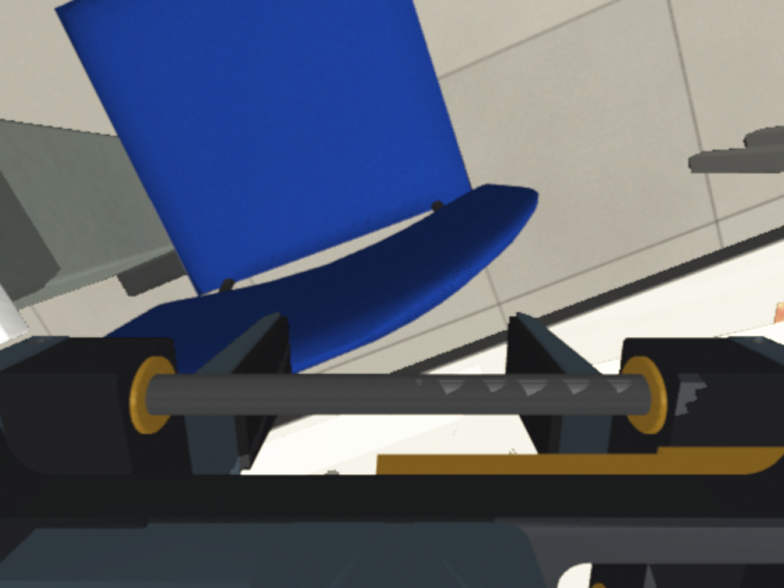

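```bash
A='0 0 3.3 15.4 -22.9 4.6 1'; python3 -m jog '0 0 1.6 5 -7.5 4.6 1; 0 0 3.3 10 -15 4.6 1; 0 0 3.3 15.4 -22.9 4.6 1; 0 0 3.3 15.4 -22.9 4.6 1; 0 0 3.3 15.4 -22.9 4.6 1'
```

```text
time_s: 1.88
ee_pos: [385.9, 279.7, 280.0]
ee_rot: [180.0, 0.0, 174.4]
force: [1.2, 0.6, 1.1]
gripper_width: 90.8
```

```bash
python3 -m jog '0 0 0 8.4 -12.6 2 1; 0 0 0 8.4 -12.6 2 1; 0 0 0 8.4 -12.6 2 1; 0 0 0 8.4 -12.6 2 1; 0 0 0 8.4 -12.6 2 1'; python3 -m jog '0 0 0 0 0 0 1;0 0 0 0 0 0 1;0 0 0 0 0 0 1'; python3 - <<'E'
from h import *
print(env.state()['ee_pos'],env.state()['force']); save('wrist','w1.png',s=1.4)
E
```

```text
time_s: 2.5
ee_pos: [557.8, 21.8, 320.9]
ee_rot: [180.0, 0.0, 174.4]
force: [0.7, -0.3, 0.1]
gripper_width: 91.2
time_s: 2.88
ee_pos: [556.1, 24.8, 320.4]
ee_rot: [180.0, -0.0, 174.5]
force: [-0.7, 0.0, -0.5]
gripper_width: 91.1
[556.12973497  24.84754824 320.44083662] [-0.73737646  0.04419131 -0.52293855]
```

View pics/w1.png

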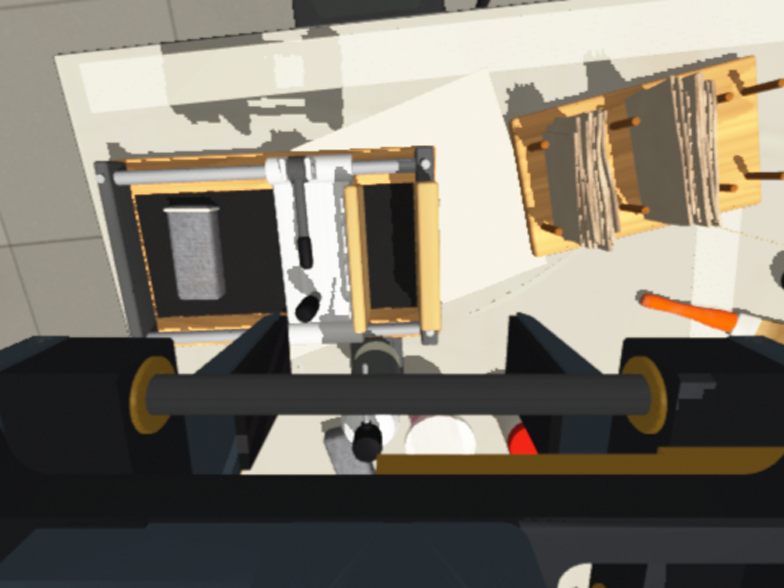

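```bash
python3 - <<'E'
from h import *
im=grab_frame('wrist')[:,:,::-1]
a=cv2.resize(im[100:250,65:320],None,fx=3,fy=3,interpolation=cv2.INTER_CUBIC);cv2.imwrite('pics/w1c.png',a)
E
```

```text
(no output)
```

View pics/w1c.png

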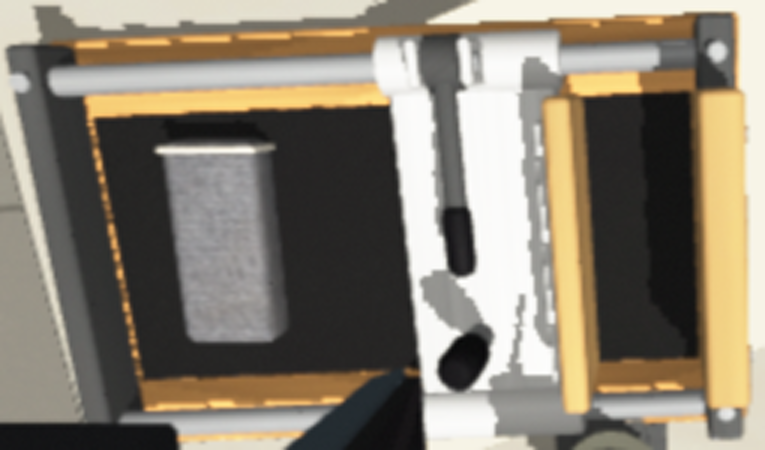

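```bash
python3 - <<'E'
from h import *
def W(u,z): return ray("wrist",(u[0]/3+65,u[1]/3+100),z)[:2]
P=dict(f1=((702,92),98),f2=((711,407),98),j1=((572,97),96),j2=((588,410),96),b1=((95,117),20),b2=((690,93),20),b3=((143,380),20),b4=((695,359),20),wt1=((165,150),46),wt2=((272,150),46),wt3=((188,340),46),wt4=((285,330),46),knobtop=((453,374),86),knob_mid=((466,358),70),grip=((459,240),73),gripend=((463,274),73),hinge=((440,62),72))
w={}
for k,(u,z) in P.items(): w[k]=W(u,z); print(k,w[k].round(1))
fy=lambda a,b: np.degrees(np.arctan2(*(w[b]-w[a])[::-1]))
print(fy('f1','f2'),fy('j1','j2'),fy('b1','b2')-90,fy('b3','b4')-90,fy('wt1','wt3'),fy('wt2','wt4'))
# wads, full image 1.4
def V(u,z): return ray("wrist",(u[0]/1.4,u[1]/1.4),z)[:2]
for k,u,z in[('w2a',(592,110),106),('w2b',(600,248),106),('w1a',(690,75),106),('w1b',(707,224),106),('rk00',(513,122),20),('rk01',(535,255),20),('rk10',(755,57),20),('rk11',(762,200),20)]: print(k,V(u,z).round(1))
for q in('paste_jar_0','loupe','flat_brush'): print(q,[(d['box'],d['conf']) for d in spotter.look_for(q,'scene')[:3]])
E
```

```text
f1 [492.4  50. ]
f2 [630.1  42.7]
j1 [489.3  -3.8]
j2 [627.  -12.8]
b1 [ 477.3 -247.9]
b2 [493.8  47.7]
b3 [ 614.7 -256.4]
b4 [631.   38.6]
wt1 [ 495.9 -203.3]
wt2 [ 500.7 -152.8]
wt3 [ 589.  -213.2]
wt4 [ 588.5 -164. ]
knobtop [607.2 -73.7]
knob_mid [604.7 -70.5]
grip [547.8 -64.7]
gripend [563.6 -65.2]
hinge [469.4 -61.5]
-3.038239272575446 -3.7529376459336268 -3.1841204531589398 -3.166498160520973 -6.12385468282947 -7.279619398810239
w2a [447.2 198.2]
w2b [564.4 207.6]
w1a [427.9 277.4]
w1b [551.7 301.7]
rk00 [442.6 154.9]
rk01 [583.1 175.3]
rk10 [404.8 394.8]
rk11 [546.3 418.2]
paste_jar_0 [([296.1, 191.0, 19.4, 25.4], 0.76), ([279.7, 195.5, 12.1, 19.7], 0.58)]
loupe [([203.5, 198.1, 11.3, 12.3], 0.47)]
flat_brush [([219.2, 193.1, 33.3, 30.1], 0.62)]
```

```bash
python3 -m jog '0 0 -0.24 -0.5 -8.32 -2 0.75; 0 0 -0.24 -0.5 -8.32 -4 0.75; 0 0 -0.24 -0.5 -8.32 -5 0.75; 0 0 -0.24 -0.5 -8.32 -7.2 0.75; 0 0 -0.24 -0.5 -8.32 -8.8 0.75' 25; python3 -m jog '0 0 0 0 0 0 0.75;0 0 0 0 0 0 0.75'; python3 - <<'E'
from h import *
print(env.state()['ee_pos']); save('wrist','w2.png',s=1.2)
E
```

```text
time_s: 3.75
ee_pos: [544.9, -181.9, 116.3]
ee_rot: [-180.0, 0.2, 173.1]
force: [1.9, 0.0, -0.3]
gripper_width: 68.3
time_s: 4.0
ee_pos: [546.2, -180.2, 119.4]
ee_rot: [-180.0, 0.2, 173.2]
force: [0.6, 0.7, 1.5]
gripper_width: 68.4
[ 546.2338753  -180.24576882  119.39323377]
```

View pics/w2.png

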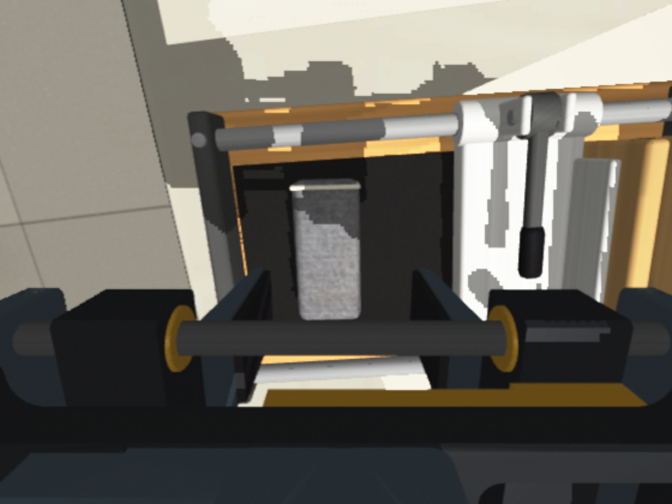

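```bash
python3 - <<'E'
from h import *
p=np.array([ray("wrist",(u/1.2,v/1.2),46)[:2] for u,v in((292,190),(360,190),(299,318),(360,318))]);print(p.round(1),p.mean(0))
E
```

```text
[[ 496.8 -206.4]
 [ 502.  -162.1]
 [ 588.2 -215.2]
 [ 593.3 -171.5]] [ 545.08146133 -188.80757525]
```

```bash
python3 -m jog '0 0 0 0 -0.33 -1.5 0.75; 0 0 0 0 -0.33 -3 0.75; 0 0 0 0 -0.33 -3.8 0.75; 0 0 0 0 -0.33 -3.8 0.6;0 0 0 0 -0.33 -3.8 0.3' 30; python3 -m jog '0 0 0 0 0 0 0.3;0 0 0 0 0 0 0.3;0 0 0 0 0 0.8 0.3;0 0 0 0 0 2 0.3; 0 0 0 0 0 3.5 0.3'
```

```text
time_s: 4.68
ee_pos: [546.6, -188.9, 24.7]
ee_rot: [-179.9, 0.3, 173.2]
force: [-0.2, -0.4, 0.4]
gripper_width: 51.3
time_s: 5.3
ee_pos: [543.2, -188.0, 109.3]
ee_rot: [179.9, -0.2, 173.2]
force: [0.8, 0.1, -6.4]
gripper_width: 45.0
```

```bash
python3 -m jog '0 0 0 0 1 1.6 0.3; 0 0 0 0.2 3.2 1.6 0.3; 0 0 0 0.4 5.7 1.6 0.3; 0 0 0 0.4 8.2 1.6 0.3; 0 0 0 0.4 10.7 1.6 0.3'; python3 -m jog '0 0 0 0 1.5 0 0.3;0 0 0 0 1.5 0 0.3;0 0 0 0 1.5 -2 0.3;0 0 0 0 1.5 -4 0.3;0 0 0 0 1.5 -4 0.3'; python3 - <<'E'
from h import *
save('wrist','w3.png',s=1.2); s=env.state();print(s['ee_pos'],s['force'])
E
```

```text
time_s: 5.92
ee_pos: [553.5, 80.5, 149.1]
ee_rot: [-180.0, -0.1, 173.2]
force: [2.1, 0.0, -6.4]
gripper_width: 44.7
time_s: 6.55
ee_pos: [550.3, 114.5, 45.9]
ee_rot: [-179.8, -0.6, 173.2]
force: [-1.0, -0.4, -5.8]
gripper_width: 44.9
[553.2100178  115.12327308  48.6010945 ] [ 0.47760873  0.08394083 -5.77092959]
```

View pics/w3.png

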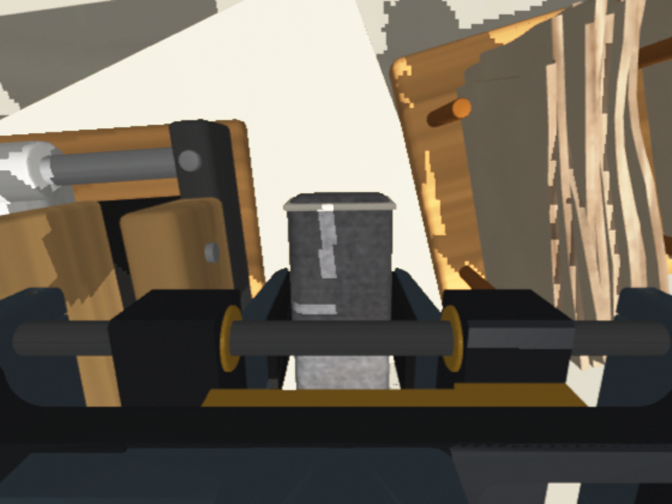

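```bash
python3 - <<'E'
from h import *
for k,u,z in[('edge1',(0,225),0),('edge2',(180,300),0),('edge3',(480,395),0),('tw1',(5,145),5),('tw2',(85,105),5),('loupe',(150,90),0),('br1',(180,48),5),('br2',(278,120),5),('jarB',(383,108),0),('jarR',(440,125),0),('white',(510,145),0),('greyblk',(610,160),0),('stick',(628,205),0),('stick2',(715,225),0),('tape',(740,215),0),('rackL',(88,216),0),('rackFar',(205,125),0),('stripin',(100,240),0)]: print(k,ray("scene",(u[0]/3+160,u[1]/3+180),z).round()[:2])
E
```

```text
edge1 [358. 475.]
edge2 [365. 239.]
edge3 [408. -86.]
tw1 [458. 552.]
tw2 [561. 516.]
loupe [627. 468.]
br1 [708. 479.]
br2 [651. 297.]
jarB [737. 201.]
jarR [743. 127.]
white [751.  39.]
greyblk [785. -73.]
stick [ 725. -118.]
stick2 [ 742. -213.]
tape [ 771. -232.]
rackL [416. 399.]
rackFar [606. 372.]
stripin [393. 365.]
```

```bash
python3 -m jog '0 0 0 0 0 2.4 0.3;0 0 0 0 0 4 0.3; 0 0 0 1.8 2.2 4 0.3; 0 0 0 3.48 4.4 4 0.3; 0 0 0 3.48 4.4 4 0.3'; python3 -m jog '0 0 0 0 0 -1 0.3;0 0 0 0 0 -2 0.3;0 0 0 0 0 -2 0.3'; python3 - <<'E'
from h import *
save('wrist','w4.png',s=1.2); s=env.state();print(s['ee_pos'],s['force'])
E
```

```text
time_s: 7.22
ee_pos: [644.6, 229.2, 152.6]
ee_rot: [179.8, 0.3, 173.3]
force: [-0.1, -0.5, -6.7]
gripper_width: 45.1
time_s: 7.6
ee_pos: [640.5, 225.0, 99.4]
ee_rot: [-179.9, -0.2, 173.2]
force: [-0.7, -1.1, -5.3]
gripper_width: 45.1
[641.69419745 225.50638902 100.87246748] [-0.39987932 -0.45532995 -5.43717149]
```

View pics/w4.png

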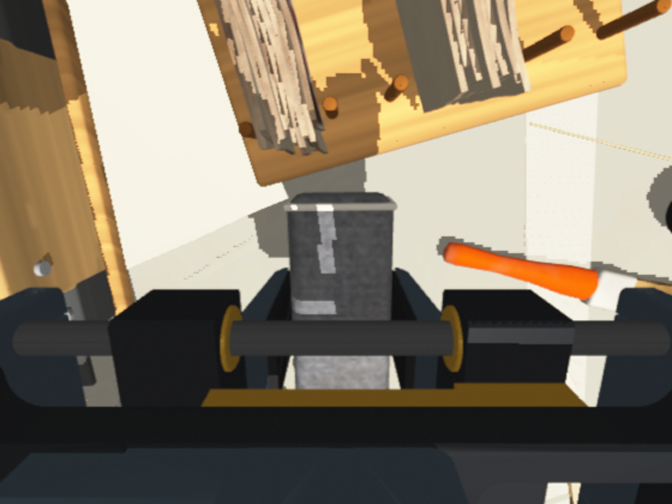

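```bash
python3 - <<'E'
from h import *
for u,z in(((262,185),20),((370,160),20),((625,85),20),((445,248),6),((440,262),0)): print(u,ray("wrist",(u[0]/1.2,u[1]/1.2),z).round())
for x in(590,640): print(pix("wrist",[x,225,0])*1.2)
E
```

```text
(262, 185) [586. 179.  20.]
(370, 160) [579. 253.  20.]
(625, 85) [552. 417.  20.]
(445, 248) [649. 303.   6.]
(440, 262) [661. 300.   0.]
[331.2188552  180.11667705]
[339.4246514 246.4874774]
```

```bash
python3 -m jog '0 0 0 0.15 0 -2 0.3;0 0 0 0.15 0 -3.2 0.3;0 0 0 0.15 0 -3.6 0.3;0 0 0 0.15 0 -3.76 0.3;0 0 0 0.15 0 -3.76 0.3'; python3 -m jog '0 0 0 0 0 0 0.65; 0 0 0 0 0 0 0.65; 0 0 0 0 0 1 0.65; 0 0 0 0 0 3 0.65; 0 0 0 0 0 5.5 0.65'
```

```text
time_s: 8.28
ee_pos: [646.6, 226.4, 7.6]
ee_rot: [179.9, 0.2, 173.2]
force: [-0.7, 0.6, -5.7]
gripper_width: 45.0
time_s: 8.9
ee_pos: [645.0, 226.0, 144.6]
ee_rot: [-180.0, -0.0, 173.2]
force: [0.9, -0.1, 0.6]
gripper_width: 59.0
```

```bash
python3 -m jog '0 0 0.72 -0.8 -2.4 0 0.5;0 0 0.72 -1.6 -4.8 0 0.5;0 0 0.72 -2.4 -7.2 0 0.5;0 0 0.72 -3.2 -9.6 0 0.5;0 0 0.72 -3.9 -11.63 0 0.5'; python3 -m jog '0 0 0 0 0 0 0.5;0 0 0 0 0 -0.6 0.5;0 0 0 0 0 -0.6 0.5'; python3 - <<'E'
from h import *
im=save('wrist','w5.png',s=1.2); s=env.state();print(s['ee_pos'],s['force'],s['ee_rot'])
for d in spotter.look_for('lever_grip','wrist')[:2]: print(d)
print(pix('wrist',[547.8,-64.7,73])*1.2)
E
```

```text
time_s: 9.52
ee_pos: [547.6, -66.6, 144.7]
ee_rot: [-180.0, 0.2, 176.8]
force: [0.2, -0.0, 0.7]
gripper_width: 45.9
time_s: 9.9
ee_pos: [547.3, -63.3, 126.8]
ee_rot: [180.0, -0.2, 176.9]
force: [-0.4, -0.9, 0.2]
gripper_width: 46.2
[547.7308692  -63.32969757 127.30192237] [1.50433209 0.33812715 0.88244192] [ 1.79975605e+02 -9.97747155e-02  1.76902252e+02]
{'box': [266.5, 99.0, 29.9, 147.1], 'conf': 0.59}
[338.23626172 266.69038925]
```

View pics/w5.png

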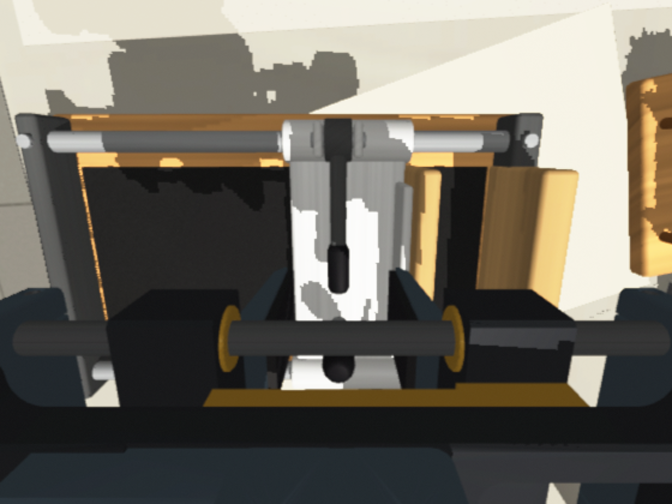

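```bash
python3 -m jog '0 0 0 0 -0.05 -1.5 0.4;0 0 0 0 -0.05 -2.7 0.4;0 0 0 0 -0.05 -2.95 0.4;0 0 0 0 -0.05 -2.95 0;0 0 0 0 -0.05 -2.95 0' 35; python3 -m jog '0 0 0 0 0 0 0;0 0 0 0 0 0 0;0 0 0 0 0 0 0'
```

```text
time_s: 10.62
ee_pos: [549.0, -65.8, 55.7]
ee_rot: [-180.0, 0.2, 176.8]
force: [-0.0, -0.0, 0.1]
gripper_width: 19.2
time_s: 11.0
ee_pos: [549.0, -65.4, 55.6]
ee_rot: [179.9, 0.2, 176.8]
force: [1.5, 5.3, 6.8]
gripper_width: 13.6
```

```bash
python3 -m jog '0 0 0 -0.06 0 0.64 0;0 0 0 -0.25 0.01 1.25 0;0 0 0 -0.56 0.03 1.81 0;0 0 0 -0.96 0.05 2.3 0;0 0 0 -1.21 0.07 2.51 0'; python3 -m jog '0 0 0 -0.4 0.02 0.26 0;0 0 0 -0.83 0.04 0.47 0;0 0 0 -1.3 0.07 0.6 0;0 0 0 -1.76 0.1 0.68 0;0 0 0 -2.2 0.12 0.68 0'; python3 -m jog '0 0 0 0 0 0 0; 0 0 0 0 0 0 0'
```

```text
time_s: 11.62
ee_pos: [517.6, -63.6, 116.7]
ee_rot: [179.9, 0.0, 176.8]
force: [2.7, 4.7, -4.6]
gripper_width: 13.7
time_s: 12.25
ee_pos: [465.7, -61.9, 135.8]
ee_rot: [-179.9, 0.5, 176.8]
force: [5.6, 1.5, 3.7]
gripper_width: 13.7
time_s: 12.5
ee_pos: [464.5, -61.9, 135.8]
ee_rot: [-179.9, 0.3, 176.8]
force: [3.0, 0.8, 7.6]
gripper_width: 13.6
```

```bash
python3 -m jog '0 0 0 0 0 0 0.35;0 0 0 0 0 0 0.35;0 0 0 0 0 1 0.35;0 0 2 0 0 2.2 0.35;0 0 4 2 -0.1 2.2 0.35' 50; python3 -m jog '0 0 2 2 -0.1 0 0.35;0 0 3.04 3.6 -0.18 0 0.35;0 0 3.04 3.6 -0.18 -1 0.35;0 0 3.04 3.6 -0.18 -2 0.35;0 0 3.04 3.6 -0.18 -2.5 0.35'; python3 -m jog '0 0 0 0 0 0 0.35'; python3 - <<'E'
from h import *
im=save('wrist','w6.png',s=1.2); s=env.state();print(s['ee_pos'],s['force'],s['ee_rot'],s['qpos'][5])
print(pix('wrist',[605,-69,85])*1.2)
E
```

```text
time_s: 13.12
ee_pos: [511.6, -64.0, 191.5]
ee_rot: [-179.9, 0.1, -162.9]
force: [1.7, -1.1, 1.3]
gripper_width: 31.8
time_s: 13.75
ee_pos: [601.1, -68.2, 124.4]
ee_rot: [179.8, -0.2, -148.0]
force: [0.4, 0.6, -1.1]
gripper_width: 32.0
time_s: 13.88
ee_pos: [601.7, -68.2, 125.7]
ee_rot: [179.9, -0.1, -148.0]
force: [-0.1, -0.3, 0.4]
gripper_width: 32.0
[602.53342427 -68.23169907 126.7564312 ] [ 0.75339654  0.17481365 -0.09130361] [ 1.79986135e+02 -2.43364015e-02 -1.48006641e+02] -129.53559922824397
[337.07111205 275.76809034]
```

View pics/w6.png

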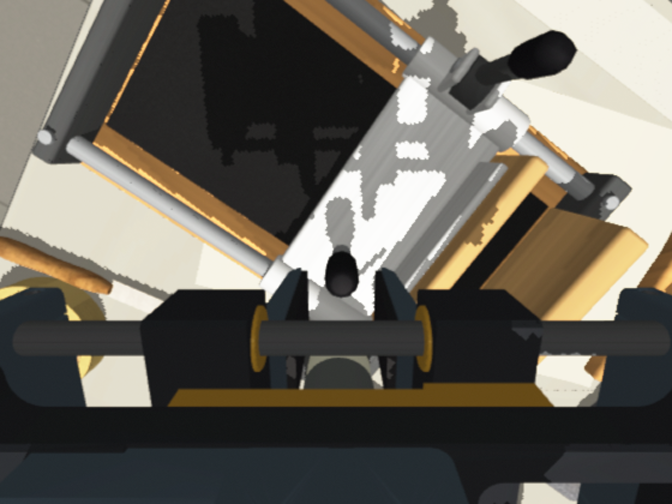

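```bash
python3 - <<'E'
from h import *
print(ray('wrist',(343/1.2,280/1.2),85))
E
```

```text
[605.39054984 -64.50607292  85.        ]
```

```bash
python3 -m jog '0 0 0 0.11 0.13 -1.5 0.35;0 0 0 0.11 0.13 -2.7 0.35;0 0 0 0.11 0.13 -2.95 0.35;0 0 0 0.11 0.13 -2.95 0;0 0 0 0.11 0.13 -2.95 0' 40; python3 -m jog '0 0 0 0 0 0 0;0 0 0 -0.02 -0.4 0 0;0 0 0 -0.06 -1 0 0;0 0 0 -0.11 -2 0 0; 0 0 0 -0.17 -3 0 0'; python3 -m jog '0 0 0 -0.06 -1 0 0;0 0 0 -0.11 -2 0 0;0 0 0 -0.165 -2.9 0 0;0 0 0 -0.165 -2.9 0 0'
```

```text
time_s: 14.55
ee_pos: [606.5, -65.1, 54.6]
ee_rot: [-179.9, 0.1, -148.0]
force: [0.8, 0.5, 0.6]
gripper_width: 18.9
time_s: 15.18
ee_pos: [602.4, -140.6, 54.6]
ee_rot: [-179.9, 0.2, -148.0]
force: [1.8, 2.1, 4.9]
gripper_width: 19.0
time_s: 15.68
ee_pos: [598.5, -210.5, 54.5]
ee_rot: [179.8, 0.4, -148.3]
force: [3.1, 10.1, 7.7]
gripper_width: 19.3
```

```bash
python3 -m jog '0 0 0 0 0 0 0.35;0 0 0 0 0 0 0.35;0 0 0 0 0 2 0.5;0 0 -2 0 0 4.4 0.6;0 0 -4 -0.5 2 4.6 0.6' 30; python3 -m jog '0 0 -0.66 -0.55 2.4 0 0.6;0 0 -0.66 -1.1 4.8 0 0.6;0 0 -0.66 -1.65 7.2 0 0.6;0 0 -0.66 -2.2 9.6 0 0.6;0 0 -0.66 -2.7 12 0 0.6'; python3 -m jog '0 0 0 -0.5 2.54 0 0.6;0 0 0 -0.5 2.54 -0.6 0.6;0 0 0 -0.5 2.54 -0.6 0.6;0 0 0 -0.5 2.54 -0.6 0.6'; python3 - <<'E'
from h import *
im=save('wrist','w7.png',s=1.2); s=env.state();print(s['ee_pos'],s['force'],s['ee_rot'],s['qpos'][5])
print(pix('wrist',[506,203,104])*1.2)
E
```

```text
time_s: 16.3
ee_pos: [587.8, -165.7, 172.7]
ee_rot: [-179.6, 0.5, -168.6]
force: [0.0, 1.1, -0.4]
gripper_width: 54.4
time_s: 16.92
ee_pos: [516.3, 138.8, 167.8]
ee_rot: [-180.0, 0.0, -171.3]
force: [1.2, 0.4, -0.5]
gripper_width: 54.9
time_s: 17.42
ee_pos: [504.9, 199.6, 152.8]
ee_rot: [-180.0, -0.0, -171.4]
force: [0.3, -0.2, 0.7]
gripper_width: 54.8
[505.0795553  199.60448618 153.07918247] [0.61976207 0.24244532 0.21758376] [-1.79982157e+02  8.22073396e-03 -1.71429125e+02] -78.19882484410863
[345.43445124 271.69470843]
```

View pics/w7.png

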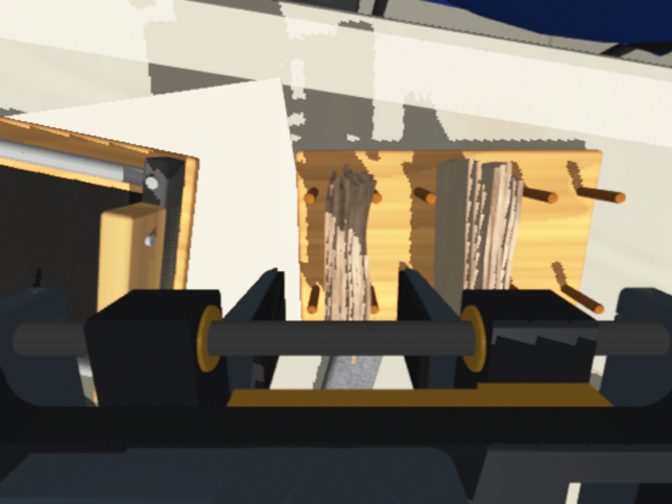

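```bash
python3 -m jog '0 0 0 0.03 0.2 -1.5 0.6;0 0 0 0.03 0.2 -2.8 0.6;0 0 0 0.03 0.2 -3.25 0.6;0 0 0 0.03 0.2 -3.25 0.4;0 0 0 0.03 0.2 -3.25 0.1' 25; python3 -m jog '0 0 0 0 0 0 0.1;0 0 0 0 0 0 0.1;0 0 0 0 0 1 0.1;0 0 0 0 0 3 0.1;0 0 0 0 0 4.4 0.1'
```

```text
time_s: 18.1
ee_pos: [506.4, 206.2, 73.0]
ee_rot: [180.0, 0.2, -171.3]
force: [0.2, 0.1, -0.5]
gripper_width: 37.8
time_s: 18.73
ee_pos: [505.3, 206.4, 183.4]
ee_rot: [180.0, 0.1, -171.3]
force: [0.7, 0.2, -2.4]
gripper_width: 26.3
```

```bash
python3 -m jog '0 0 -1 0.5 -2 0 0.1;0 0 -2 1 -4.2 0 0.1;0 0 -2.38 1.5 -6.4 0 0.1;0 0 -2.38 1.9 -7.93 0 0.1;0 0 -2.38 1.9 -7.93 0 0.1'; python3 -m jog '0 0 0 0 0 -1.6 0.1;0 0 0 0 0 -3 0.1;0 0 0 0 0 -3.8 0.1;0 0 0 0 0 -3.8 0.1'; python3 - <<'E'
from h import *
im=save('wrist','w8.png',s=1.2); s=env.state();print(s['ee_pos'],s['force'],s['ee_rot'],s['qpos'][5])
save('scene','sc2.png',(260,180,160,140),4)
E
```

```text
time_s: 19.35
ee_pos: [552.9, 5.6, 181.3]
ee_rot: [-180.0, -0.0, 176.6]
force: [-0.3, 0.2, -2.1]
gripper_width: 26.5
time_s: 19.85
ee_pos: [551.0, 8.9, 85.1]
ee_rot: [180.0, -0.3, 176.8]
force: [-0.4, 0.6, -2.3]
gripper_width: 26.2
[552.24435217   8.75363355  86.41342739] [ 0.45840247  0.40031496 -1.7694128 ] [ 1.79978587e+02 -8.72734286e-02  1.76843485e+02] -87.16253413584103
```

View pics/w8.png

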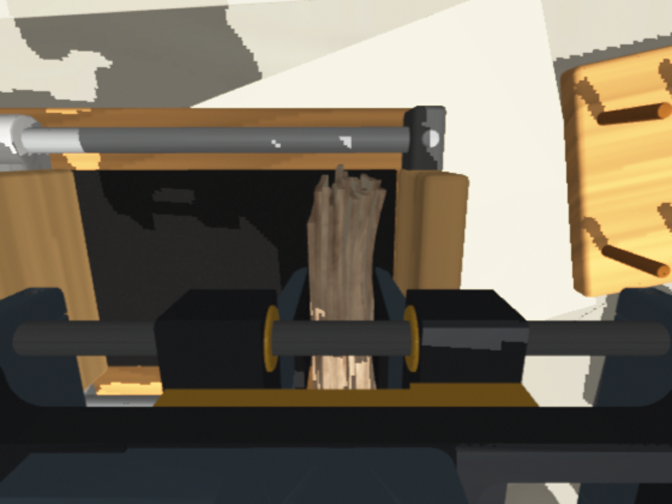

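```bash
python3 - <<'E'
from h import *
for v in(165,178,188): print(ray('wrist',(345/1.2,v/1.2),118)[:2])
E
```

```text
[486.61771085  14.01918048]
[491.36116826  13.77589295]
[495.06716658  13.58581574]
```

```bash
python3 -m jog '0 0 0 0 0 -0.3 0.1;0 0 0 0 0 -0.5 0.1;0 0 0 0 0 -0.5 0.1;0 0 0 0 0 -0.5 0.38;0 0 0 0 0 -0.5 0.38'; python3 -m jog '0 0 0 0 0 0.5 0.38;0 0 0 0 0 1.5 0.38;0 0 0 0 0 3.3 0.38;0 0 1.2 -0.5 2.4 3.3 0.6;0 0 2.38 -1 4.9 3.3 0.6'; python3 -m jog '0 0 0 -0.5 2.4 0 0.6;0 0 0 -1 4.8 0 0.6;0 0 0 -1.48 6.35 0 0.6;0 0 0 -1.48 6.35 0 0.6;0 0 0 -1.48 6.35 0 0.6'; python3 - <<'E'
from h import *
im=save('wrist','w9.png',s=1.2); s=env.state();print(s['ee_pos'],s['force'],s['ee_rot'],s['qpos'][5])
print(pix('wrist',[490,289.5,108])*1.2)
d=spotter.trace('wad_b_mid','wrist')
for e in d[:3]:
    m=e['region'].astype(np.uint8); print(e['conf'],np.array(e['box'])*1.2,cv2.minAreaRect(cv2.findNonZero(m)))
E
```

```text
time_s: 20.58
ee_pos: [553.2, 7.8, 74.7]
ee_rot: [180.0, 0.1, 176.8]
force: [-0.1, -0.8, 0.5]
gripper_width: 34.8
time_s: 21.2
ee_pos: [528.6, 130.1, 158.7]
ee_rot: [180.0, 0.2, -171.3]
force: [0.4, -0.9, 0.2]
gripper_width: 51.8
time_s: 21.82
ee_pos: [491.2, 287.5, 157.3]
ee_rot: [-180.0, 0.0, -171.3]
force: [0.8, -0.0, 0.2]
gripper_width: 54.8
[491.34731817 286.99157193 157.16490401] [ 0.04781813  0.7351608  -0.16496207] [-1.79986011e+02  3.05802857e-02 -1.71347435e+02] -69.49629636140854
[344.56900166 267.97664582]
0.66 [314.4  157.08  55.56 207.96] ((287.7887878417969, 217.00814819335938), (171.5654754638672, 39.54768753051758), 87.79740142822266)
0.3 [588.24 231.36  75.36  91.8 ] ((522.050537109375, 230.1886444091797), (18.844179153442383, 90.13420104980469), 39.47246170043945)
```

View pics/w9.png

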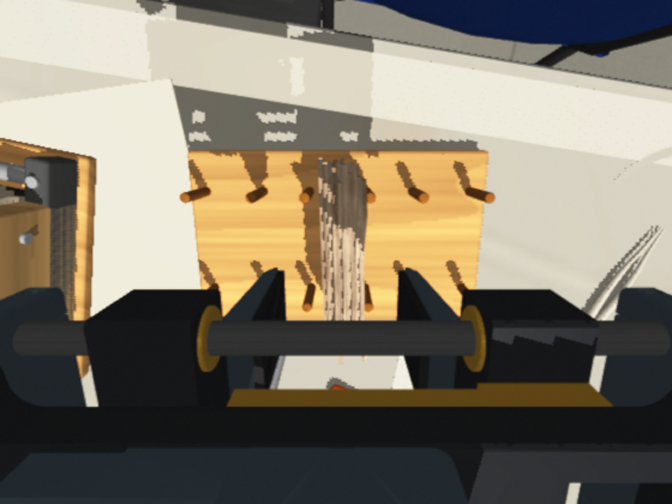

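```bash
python3 -m jog '0 0 0 -0.03 0.1 -1.5 0.6;0 0 0 -0.03 0.1 -2.8 0.6;0 0 0 -0.03 0.1 -3.28 0.6;0 0 0 -0.03 0.1 -3.28 0.4;0 0 0 -0.03 0.1 -3.28 0.1' 25; python3 -m jog '0 0 0 0 0 0 0.1;0 0 0 0 0 0 0.1;0 0 0 0 0 1 0.1;0 0 0 0 0 3 0.1;0 0 0 0 0 4.6 0.1'
```

```text
time_s: 22.55
ee_pos: [491.3, 290.6, 76.0]
ee_rot: [179.9, 0.1, -171.3]
force: [-0.4, 0.4, 0.9]
gripper_width: 38.0
time_s: 23.18
ee_pos: [490.2, 290.5, 191.3]
ee_rot: [180.0, 0.0, -171.3]
force: [0.4, 0.5, -2.2]
gripper_width: 22.2
```

```bash
python3 -m jog '0 0 -1 0.5 -2.4 0 0.1;0 0 -2 1 -4.8 0 0.1;0 0 -2.38 1.5 -7.2 0 0.1;0 0 -2.38 2 -9.6 0 0.1;0 0 -2.38 2.2 -12 0 0.1'; python3 -m jog '0 0 0 0.07 -1.34 0 0.1;0 0 0 0.47 -1.34 -1.2 0.1;0 0 0 0.47 -1.34 -3 0.1;0 0 0 0.47 -1.34 -4 0.1;0 0 0 0.47 -1.34 -4 0.1'; python3 - <<'E'
from h import *
im=save('wrist','w10.png',s=1.2); s=env.state();print(s['ee_pos'],s['force'],s['ee_rot'],s['qpos'][5])
E
```

```text
time_s: 23.8
ee_pos: [545.5, -11.4, 189.7]
ee_rot: [180.0, 0.0, 176.8]
force: [0.8, 0.1, -1.3]
gripper_width: 22.1
time_s: 24.42
ee_pos: [555.2, -42.8, 87.7]
ee_rot: [180.0, -0.3, 176.8]
force: [0.1, 0.4, -2.5]
gripper_width: 22.3
[556.65144208 -42.96225462  89.36848183] [-0.06427627  0.07747607 -1.40690831] [ 1.79986986e+02 -8.85412329e-02  1.76800136e+02] -92.4058028948987
```

View pics/w10.png

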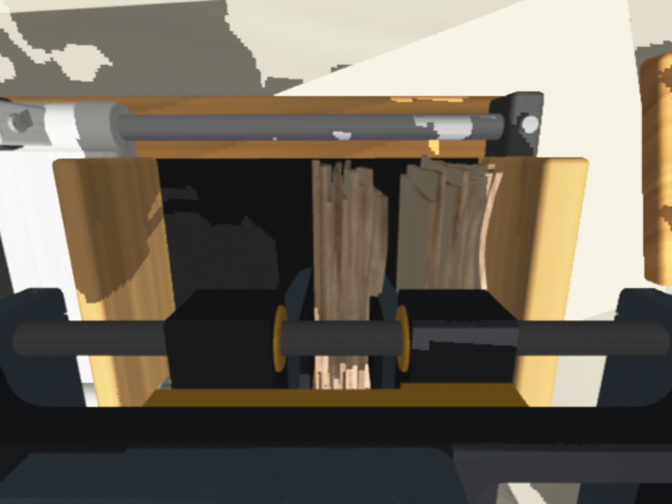

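```bash
python3 -m jog '0 0 0 0 0 -0.3 0.1;0 0 0 0 0 -0.5 0.1;0 0 0 0 0 -0.5 0.1;0 0 0 0 0 -0.5 0.36;0 0 0 0 0 -0.5 0.36'; python3 -m jog '0 0 0 0 0 0.5 0.36;0 0 0 0 0 1.5 0.36;0 0 1 0 0 3.6 0.36;0 0 3 0.8 -2.4 3.6 0.36;0 0 5 1.67 -4.8 3.6 0.36'; python3 -m jog '0 0 2.04 0 -1.86 0 0.36;0 0 2.04 0 -1.86 -1 0.36;0 0 2.04 0 -1.86 -1.7 0.36;0 0 2.04 0 -1.86 -1.7 0.36'; python3 - <<'E'
from h import *
im=save('wrist','w11.png',s=1.2); s=env.state();print(s['ee_pos'],s['force'],s['ee_rot'],s['qpos'][5])
E
```

```text
time_s: 25.1
ee_pos: [557.5, -43.1, 77.7]
ee_rot: [180.0, 0.1, 176.8]
force: [-0.9, -0.1, 0.2]
gripper_width: 32.6
time_s: 25.72
ee_pos: [599.2, -162.1, 169.9]
ee_rot: [-179.9, 0.2, -157.8]
force: [0.5, 0.8, -0.0]
gripper_width: 33.1
time_s: 26.22
ee_pos: [597.1, -206.8, 123.6]
ee_rot: [179.8, -0.1, -148.0]
force: [-0.3, -0.2, -0.5]
gripper_width: 32.8
[ 597.93724236 -206.97662646  124.67574875] [ 0.09010202 -0.04355955 -0.10450773] [ 1.79957459e+02 -2.45582925e-02 -1.47958884e+02] -142.18268304353145
```

View pics/w11.png

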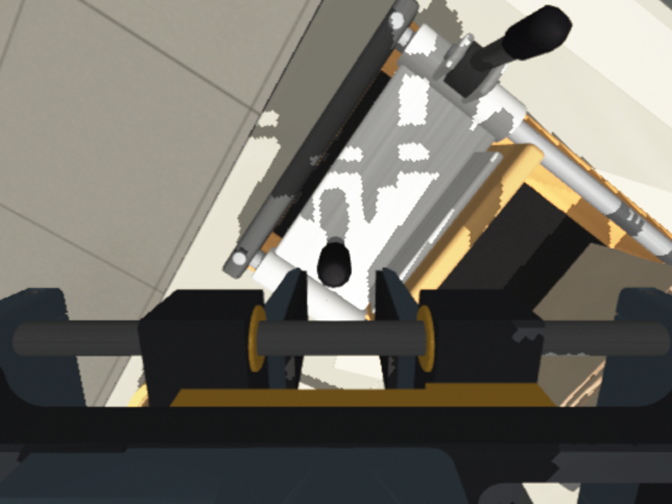

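```bash
python3 - <<'E'
from h import *
print(ray('wrist',(334/1.2,270/1.2),85),env.state()['ee_pos'])
E
```

```text
[ 597.67928585 -211.54393413   85.        ] [ 597.93724236 -206.97662646  124.67574875]
```

```bash
python3 -m jog '0 0 0 0 -0.15 -1.5 0.36;0 0 0 0 -0.15 -2.6 0.36;0 0 0 0 -0.15 -2.8 0.36;0 0 0 0 -0.15 -2.8 0;0 0 0 0 -0.15 -2.8 0' 50; python3 -m jog '0 0 0 0 0 0 0;0 0 0 0.03 0.6 0 0;0 0 0 0.08 1.4 0 0;0 0 0 0.13 2.3 0 0;0 0 0 0.18 3.2 0 0'; python3 -m jog '0 0 0 0.01 0.2 0 0;0 0 0 0.02 0.4 0 0;0 0 0 0.03 0.6 0 0;0 0 0 0.045 0.8 0 0;0 0 0 0.056 1 0 0'
```

```text
time_s: 26.9
ee_pos: [598.5, -210.5, 56.3]
ee_rot: [180.0, 0.1, -148.0]
force: [-0.4, 3.8, 1.5]
gripper_width: 18.9
time_s: 27.52
ee_pos: [602.8, -131.8, 56.2]
ee_rot: [-179.8, -0.0, -148.0]
force: [-2.2, -2.5, 6.4]
gripper_width: 18.8
time_s: 28.15
ee_pos: [604.1, -107.0, 56.2]
ee_rot: [-179.9, -0.0, -148.0]
force: [-2.8, -1.3, 7.2]
gripper_width: 19.1
```

```bash
python3 -m jog '0 0 0 0.01 0.2 0 0;0 0 0 0.02 0.4 0 0;0 0 0 0.03 0.6 0 0;0 0 0 0.045 0.8 0 0;0 0 0 0.056 1 0 0';python3 -m jog '0 0 0 0.01 0.1 0 0;0 0 0 0.01 0.2 0 0;0 0 0 0.015 0.3 0 0;0 0 0 0.02 0.4 0 0;0 0 0 0.03 0.5 0 0';python3 -m jog '0 0 0 0.005 0.1 0 0;0 0 0 0.01 0.15 0 0;0 0 0 0.01 0.2 0 0;0 0 0 0.01 0.25 0 0'
```

```text
time_s: 28.78
ee_pos: [605.5, -82.1, 56.2]
ee_rot: [-179.9, -0.0, -148.0]
force: [-3.7, -3.5, 6.8]
gripper_width: 19.1
time_s: 29.4
ee_pos: [606.1, -70.1, 56.2]
ee_rot: [-179.8, -0.0, -148.0]
force: [-3.1, -3.7, 7.3]
gripper_width: 18.7
time_s: 29.9
ee_pos: [606.4, -63.9, 56.2]
ee_rot: [-179.8, -0.0, -148.0]
force: [-2.7, -3.6, 6.4]
gripper_width: 18.5
```

```bash
python3 -m jog '0 0 0 0 0.05 0 0;0 0 0 0.005 0.1 0 0;0 0 0 0.01 0.14 0 0;0 0 0 0.01 0.14 0 0';python3 -m jog '0 0 0 0 0.04 0 0;0 0 0 0.005 0.08 0 0;0 0 0 0.005 0.08 0 0'
```

```text
time_s: 30.4
ee_pos: [606.6, -60.2, 56.2]
ee_rot: [-179.9, -0.0, -148.0]
force: [-4.0, -3.3, 8.1]
gripper_width: 18.6
time_s: 30.78
ee_pos: [606.6, -59.6, 56.2]
ee_rot: [-179.8, -0.1, -147.9]
force: [-4.3, -7.2, 7.3]
gripper_width: 18.8
```

```bash
python3 -m jog '0 0 0 0 0.04 0 0;0 0 0 0.005 0.08 0 0;0 0 0 0.005 0.08 0 0';python3 -m jog '0 0 0 0 0.04 0 0;0 0 0 0.005 0.08 0 0;0 0 0 0.005 0.08 0 0'
```

```text
time_s: 31.15
ee_pos: [606.7, -59.6, 56.2]
ee_rot: [-179.6, -0.2, -147.9]
force: [-3.4, -15.3, 6.5]
gripper_width: 18.7
time_s: 31.52
ee_pos: [606.7, -59.7, 56.2]
ee_rot: [-179.4, -0.3, -147.8]
force: [-4.2, -19.8, 7.0]
gripper_width: 19.1
```

```bash
python3 -m jog '0 0 0 0 -0.17 0 0.36;0 0 0 0 -0.17 0 0.36;0 0 0 0 -0.17 1.5 0.36;0 0 0 0 -0.17 4 0.36;0 0 -1 0 -0.17 5.4 0.36' 40; python3 -m jog '0 0 -2 -1.5 0.07 0 0.36;0 0 -4 -3.5 0.13 0 0.36;0 0 -6.04 -5.67 0.13 0 0.36;0 0 -6.04 -5.67 0.13 0 0.36;0 0 -6.04 -5.67 0.13 0 0.36'; python3 - <<'E'
from h import *
im=save('wrist','w12.png',s=1.2); s=env.state();print(s['ee_pos'],s['force'],s['ee_rot'])
print(pix('wrist',[464.8,-56.4,155])*1.2)
for e in spotter.trace('lever_grip','wrist')[:2]: print(e['conf'],np.array(e['box'])*1.2)
E
```

```text
time_s: 32.15
ee_pos: [608.4, -56.7, 193.0]
ee_rot: [-179.9, 0.2, -153.1]
force: [0.3, -0.6, -0.1]
gripper_width: 33.0
time_s: 32.78
ee_pos: [466.4, -53.8, 190.3]
ee_rot: [180.0, 0.2, 176.9]
force: [-0.0, -1.1, -0.8]
gripper_width: 33.1
[466.82853678 -53.96607452 190.16041542] [0.18289004 0.03148495 0.34349793] [1.79997941e+02 1.31874918e-01 1.76868345e+02]
[335.93904772 273.75183162]
0.79 [324.96 228.72  22.68  72.12]
```

View pics/w12.png

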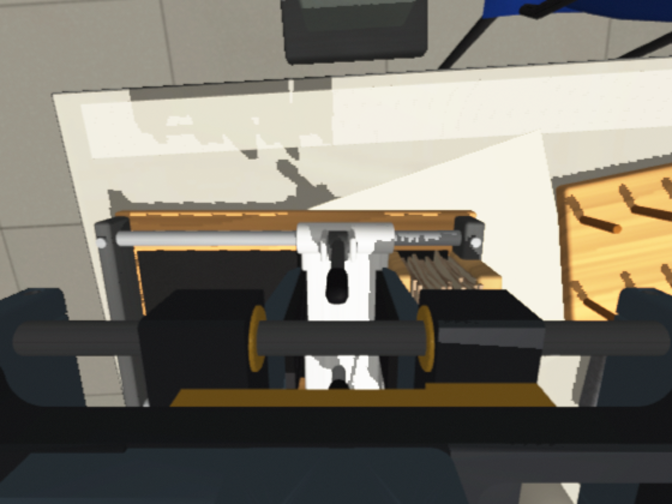

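```bash
python3 -m jog '0 0 0 -0.08 -0.1 -1.2 0.36;0 0 0 -0.08 -0.1 -2.17 0.36;0 0 0 -0.08 -0.1 -2.17 0.36;0 0 0 -0.08 -0.1 -2.17 0;0 0 0 -0.08 -0.1 -2.17 0' 45; python3 -m jog '0 0 0 0 0 0 0;0 0 0 0 0 0 0;0 0 0 0 0 0 0'
```

```text
time_s: 33.5
ee_pos: [464.3, -56.7, 136.5]
ee_rot: [-180.0, 0.1, 176.8]
force: [0.4, -0.0, 0.1]
gripper_width: 15.7
time_s: 33.88
ee_pos: [464.1, -56.7, 136.4]
ee_rot: [180.0, 0.1, 176.8]
force: [1.5, 0.2, 6.1]
gripper_width: 13.6
```

```bash
python3 -m jog '0 0 0 0.5 -0.03 -0.02 0;0 0 0 1.05 -0.06 -0.11 0;0 0 0 1.5 -0.08 -0.27 0;0 0 0 1.92 -0.11 -0.5 0;0 0 0 2.25 -0.13 -0.74 0'; python3 -m jog '0 0 0 0.28 -0.01 -0.27 0;0 0 0 0.54 -0.03 -0.58 0;0 0 0 0.75 -0.04 -0.92 0;0 0 0 0.9 -0.05 -1.22 0;0 0 0 1 -0.06 -1.5 0'; python3 -m jog '0 0 0 0.08 0 -0.3 0;0 0 0 0.13 -0.01 -0.65 0;0 0 0 0.14 -0.01 -0.95 0;0 0 0 0.14 -0.01 -1 0;0 0 0 0.14 -0.01 -1 0'
```

```text
time_s: 34.5
ee_pos: [516.2, -59.5, 118.0]
ee_rot: [180.0, -0.4, 176.8]
force: [-8.7, 1.4, 17.1]
gripper_width: 13.9
time_s: 35.12
ee_pos: [546.8, -61.2, 81.2]
ee_rot: [180.0, 0.3, 176.8]
force: [4.0, 1.8, 8.7]
gripper_width: 13.7
time_s: 35.75
ee_pos: [552.6, -61.5, 55.5]
ee_rot: [180.0, 0.6, 176.8]
force: [9.2, 2.8, -1.2]
gripper_width: 13.8
```

```bash
python3 -m jog '0 0 0 -0.1 0 -0.06 0;0 0 0 -0.1 0 -0.12 0;0 0 0 -0.1 0 -0.12 0'; python3 -m jog '0 0 0 0 0 0 0.3;0 0 0 0 0 0 0.36;0 0 0 0 0 1 0.36;0 0 0 0 0 3 0.36;0 0 0 0 0 4.8 0.36'; python3 - <<'E'
from h import *
im=save('wrist','w13.png'); s=env.state();print(s['ee_pos'],s['force'])
for z in(73,80,90): print(z,pix('wrist',[549.3,-59.9,z]))
for e in spotter.trace('lever_grip','wrist')[:2]: print('wrist',e['conf'],np.array(e['box']))
g=cv2.cvtColor(im,cv2.COLOR_RGB2GRAY); c=pix('wrist',[549.3,-59.9,73]).round().astype(int)
print(c); print(g[c[1]-40:c[1]+44:4,c[0]-28:c[0]+30:4])
E
```

```text
time_s: 36.12
ee_pos: [552.6, -61.5, 53.5]
ee_rot: [180.0, 0.9, 176.8]
force: [12.5, 2.6, 0.7]
gripper_width: 13.7
time_s: 36.75
ee_pos: [544.5, -61.8, 172.2]
ee_rot: [180.0, -0.1, 176.8]
force: [0.1, -0.5, -0.1]
gripper_width: 33.1
[547.94423288 -62.22284886 178.65103892] [ 1.5036658  -0.58458931  4.48766288]
73 [286.30464005 206.01668677]
80 [286.35693192 208.02616478]
90 [286.43616798 211.07105707]
wrist 0.72 [273.8 106.3  22.  121.1]
[286 207]
[[251 252 252 166 156 149  92 110 154 251 252 251 252 252 167]
 [251 252 252 231 155 148  93 111 154 251 252 251 252 252 154]
 [251 252 251 162 156 149  92 112 154 251 252 251 252 252 153]
 [251 252 251 151 156 147  91 114 153 251 252 251 252 252 153]
 [250 251 251 150 156 148  90 114 154 251 252 251 252 252 153]
 [250 251 244 159 156 147  90 114 154 251 252 251 252 251 152]
 [250 251 250 149 155 147  89 115 153 251 252 251 252 251 168]
 [250 251 250 148 155 109  47  59  66 251 252 251 252 252 168]
 [250 251 250 149 156  37  25  34  28 250 252 251 252 252 168]
 [250 251 251 148 156  37  27  39  30 250 252 251 252 252 167]
 [250 251 251 232 162  38  27  41  31 250 252 251 252 251 151]
 [250 251 251 249 252  77  26  44  32 250 252 251 252 251 151]
 [250 251 250 249 252  75  25  45  32 250 252 251 252 251 151]
 [250 251 250 249 252  75  25  46  32 250 252 251 252 251 153]
 [249 241 149 173 252  77  25  46  32 251 252 252 252 252 151]
 [161 150 148 144 183 235  27  41  88 252 252 252 253 252  25]
 [228 148 147 143 154 157 250 251 251 252 252 252 253 252  25]
 [231 149 147 143 154 149 225 251 251 252 252 168 253 252  19]
 [249 183 146 142 152 149 147 251 251 252 250 149 253 252  19]
 [249 250 150 143 152 148 147 231 251 252 239 229 253 239  18]
 [249 250 249 147 151 148 136 137 251 252 244 169 253 240  16]]
```

```bash
python3 -m jog '0 0 0 0 0 0 0.36;0 0 0 0 0 0 0.36;0 0 0 0 0 0 0.36'; python3 - <<'E'
from h import *
im=save('wrist','w14.png'); s=env.state();print(s['ee_pos'],s['force'])
for z in(73,80,90): print(z,pix('wrist',[549.3,-59.9,z]))
g=cv2.cvtColor(im,cv2.COLOR_RGB2GRAY); c=pix('wrist',[549.3,-59.9,73]).round().astype(int)
print(c); print(g[c[1]-30:c[1]+30:2,c[0]])
m=(g[c[1]-40:c[1]+40,c[0]-16:c[0]+16]<60).astype(np.uint8); print(cv2.boundingRect(m),'off',c-[16,40])
im=save('scene','sc3.png'); im2=save('side','sd3.png')
for q,n in(('lever_grip','scene'),('lever_grip','side')):
    for e in spotter.trace(q,n)[:2]: print(n,e['conf'],e['box'])
for X in([549.3,-59.9,73],[545,-59.9,90]): print(pix('scene',X),pix('side',X))
E
```

```text
time_s: 37.22
ee_pos: [544.6, -61.6, 170.0]
ee_rot: [180.0, -0.2, 176.8]
force: [-0.3, 0.4, 0.1]
gripper_width: 33.0
[544.86866748 -61.60310146 170.29691475] [0.18007531 0.36451837 0.2223623 ]
73 [285.74145976 213.05000369]
80 [285.79064913 215.19327652]
90 [285.86531199 218.4464771 ]
[286 213]
[113 115 115 116 114 114  79  23  32  39  39  40  41  42  44  45  45  46
  47  47  47  48  46  73 250 251 251 251 251 251]
(8, 22, 14, 34) off [270 173]
scene 0.65 [318.8, 258.2, 17.7, 23.1]
side 0.46 [255.1, 238.2, 34.5, 17.2]
[333.53957528 260.34873627] [301.20865744 195.7993552 ]
[333.36343525 257.33758121] [302.36636227 191.51618575]
```

```bash
python3 -m jog '0 0 0 0 0 2.4 0.6;0 0 0 1 0 3.4 0.8;0 0 0 3 1 3.4 1;0 0 0 5 2 3.4 1;0 0 0 5.93 2 3.4 1'; python3 -m jog '0 0 0 0 0 0 1;0 0 0 0 0 0 1;0 0 0 0 0 0 1'; python3 - <<'E'
from h import *
im=save('wrist','w15.png'); s=env.state();print(s['ee_pos'],s['force'])
p=pix('wrist',[693.2,-11.4,189]);print(p)
for e in spotter.trace('nozzle_top','wrist')[:3]:
    print(e['conf'],e['box'],np.argwhere(e['region']).mean(0)[::-1], ray('wrist',np.argwhere(e['region']).mean(0)[::-1],185))
g=cv2.cvtColor(im,cv2.COLOR_RGB2GRAY); c=p.round().astype(int)
print(c); print(g[c[1]-60:c[1]+50:5,c[0]-50:c[0]+51:5])
E
```

```text
time_s: 38.1
ee_pos: [695.7, -9.7, 255.4]
ee_rot: [180.0, -0.0, 176.9]
force: [-0.1, 0.1, 0.5]
gripper_width: 80.0
time_s: 38.48
ee_pos: [692.8, -12.0, 257.1]
ee_rot: [180.0, 0.0, 176.8]
force: [0.2, -0.4, -0.4]
gripper_width: 91.4
[692.87033152 -12.00452296 257.19516016] [ 0.3685262  -0.20731671  0.72263489]
[284.35305993 217.71959747]
0.83 [265.6, 138.0, 32.0, 93.9] [282.4468989  202.38657604] [681.47768699 -12.25457164 185.        ]
[284 218]
[[200 109 106 105 105 102  94  62  49  65  81  53 118 183 182 184 189 197
  173 108 109]
 [243 243 243 233 122 104  49  47  71 105  95 107  59 104 106 222 221 222
  222 222 222]
 [238 222 221 122 112 101  48  79  52  65  81  52  54 103 106 221 221 219
  219 220 220]
 [221 220 220 217 110 108  49  46  50  77 108  56  43  53 107 224 224 222
  222 220 220]
 [222 222 221 221 194 109  45 122 130 122 158 132 125  85  97 223 224 224
  224 222 222]
 [221 222 221 221 221  85 126 130 134 126 165 138 155 146 106 112 112 113
  199 223 223]
 [222 222 222 222 220  97 130 144 155 140 192 242 236 185 158  97 113 113
  113 113 222]
 [221 222 221 221 201 130 1
[... 608 characters left out ...]
0 219 220 221 221 216  66  33  38  47 230 115 111 111  98 190
  245 247 247]
 [221 218 210 130 111 210 221 222 221 222 221 222 222 222 217 118 174 245
  248 248 248]
 [118 111 111 111 112 107 223 221 221 222 222 222 222 222 222 173 247 247
  248 249 249]
 [111 105  73  56  59  62 156 221 221 222 221 222 221 222 221 223 245 247
  247 247 246]
 [ 83  67  90 109 140 148  79 222 222 221 222 222 221 221 222 252 248 247
  247 246 247]
 [116 144 154 149 144 150 108 221 221 221 221 221 221 221 222 252 250 248
  248 248 249]
 [183 139 146 149 148 151 133 185 222 222 222 221 222 221 222 247 252 249
  247 247 248]
 [221 129 146 145 144 158 154  97 222 222 221 222 221 221 220 222 252 253
  248 247 248]]
```

```bash
python3 -m jog '0 0 0 0.2 0 0 0;0 0 0 0.2 0 0 0;0 0 0 0.2 0 -1 0;0 0 0 0.2 0 -2 0;0 0 0 0.2 0 -2.5 0' 20; python3 -m jog '0 0 0 0 0 -0.2 0;0 0 0 0 0 -0.3 0;0 0 0 0 0 -0.4 0;0 0 0 0 0 -0.5 0'
```

```text
time_s: 39.2
ee_pos: [698.1, -11.7, 192.3]
ee_rot: [180.0, -0.1, 176.8]
force: [0.0, 0.2, 0.6]
gripper_width: 44.0
time_s: 39.7
ee_pos: [698.9, -13.8, 183.6]
ee_rot: [-179.8, 0.1, 176.8]
force: [-3.5, -4.5, 4.2]
gripper_width: 22.0
```

```bash
python3 -m jog '0 0 0 0 0 0.8 0;0 0 0 0 0 1 0;0 0 0 0 0 1 0;0 0 0 0 0 1 0;0 0 0 0 0 1 0'; python3 - <<'E'
from h import *
im=save('scene','sc4.png'); im2=cv2.imread('pics/scene0.png')
s=env.state();print(s['ee_pos'],s['force'],s['gripper_width'])
for X in([693,-12,189],[693,-12,182]): print(pix('scene',X),pix('side',X))
for n in('scene','side'):
    grab_frame(n)
    for e in spotter.look_for('nozzle_top',n)[:2]: print(n,e)
E
```

```text
time_s: 40.33
ee_pos: [698.4, -11.5, 205.7]
ee_rot: [180.0, -0.1, 176.8]
force: [0.5, 1.7, -0.3]
gripper_width: 0.3
[698.48940747 -11.58403388 205.84353608] [ 0.13075472 -0.36462337 -0.45810401] 0.3559368697239599
[341.10983635 200.04700249] [260.3193536 170.2358198]
[340.924132   201.78179224] [260.39916971 172.13651147]
scene {'box': [338.4, 195.5, 6.9, 16.9], 'conf': 0.38}
side {'box': [256.5, 172.2, 10.0, 6.2], 'conf': 0.5}
```

```bash
python3 -m jog '0 0 0 0 0 -0.4 0;0 0 0 0 0 -0.7 0;0 0 0 0 0 -0.85 0;0 0 0 0 0 -1 0;0 0 0 0 0 -1 0'; python3 -m jog '0 0 0 0 0 -0.1 0;0 0 0 0 0 -0.15 0;0 0 0 0 0 -0.15 0;0 0 0 0 0 -0.15 0'
```

```text
time_s: 41.2
ee_pos: [698.5, -11.6, 182.9]
ee_rot: [180.0, 0.0, 176.8]
force: [-2.1, 0.3, 7.5]
gripper_width: 0.3
time_s: 41.7
ee_pos: [698.5, -11.6, 182.2]
ee_rot: [180.0, 0.2, 176.8]
force: [-5.9, -0.3, 16.8]
gripper_width: 0.2
```

```bash
python3 -m jog '0 0 0 0 0 0.3 0;0 0 0 0 0 1 0;0 0 0 0 0 3 0;0 0 0 -1 0 4 0;0 0 0 -3 -2 4 0'; python3 -m jog '0 0 0 -2 -1 0 0;0 0 0 -2 -1 0 0;0 0 0 -2 -1 0 0;0 0 0 -2 -1 0 0'; python3 - <<'E'
from h import *
s=env.state();print(s['ee_pos'],s['force'])
def fr(n): return save(n,n+'F.png')
for n in('scene','side','wrist'):
    fr(n)
    for q in('wad_a_mid','bed_weight','lever_grip','nozzle_top','paste_jar_0','flat_brush','loupe','tweezers'):
        if n=='wrist' and q not in('wad_a_mid','lever_grip'):continue
        print(n,q,[(np.round(d["box"]).tolist(),round(d["conf"],2)) for d in spotter.look_for(q,n)[:2]])
im=cv2.imread('pics/wristF.png')
for k,X in dict(jawL=[491,2.5,96],jawR=[629,-5,96],fL=[492,50,98],fR=[630,42.5,98],grip=[549.3,-59.9,73],end=[566,-61,73]).items(): print(k,pix('wrist',X).round())
print('scene pred grip',pix('scene',[549.3,-59.9,73]),'weight',pix('scene',[645,226,26]),pix('side',[645,226,26]))
g=cv2.cvtColor(cv2.imread('pics/sceneF.png'),6); x,y=334,260
print(g[y-14:y+14:2,x-16:x+16:2])
E
```

```text
time_s: 42.32
ee_pos: [631.2, -54.4, 280.1]
ee_rot: [180.0, 0.3, 177.0]
force: [0.0, -1.3, 0.5]
gripper_width: 0.7
time_s: 42.82
ee_pos: [580.8, -80.4, 277.6]
ee_rot: [180.0, 0.0, 176.8]
force: [0.6, 0.3, 0.3]
gripper_width: -0.1
[580.79911939 -80.35075991 277.6088858 ] [0.62191429 0.266496   0.29720893]
scene wad_a_mid [([295.0, 231.0, 28.0, 41.0], 0.52)]
scene bed_weight [([257.0, 218.0, 26.0, 20.0], 0.52)]
scene lever_grip [([306.0, 237.0, 56.0, 56.0], 0.63)]
scene nozzle_top [([337.0, 198.0, 7.0, 12.0], 0.39)]
scene paste_jar_0 [([295.0, 192.0, 17.0, 27.0], 0.66), ([281.0, 196.0, 10.0, 16.0], 0.63)]
scene flat_brush [([227.0, 195.0, 27.0, 28.0], 0.64), ([305.0, 236.0, 53.0, 58.0], 0.62)]
scene loupe []
scene tweezers []
side wad_a_mid [([282.0, 195.0, 36.0, 5.0], 0.43)]
side bed_weight [([255.0, 239.0, 35.0, 15.0], 0.74)]
side lever_grip []
side nozzle_top [([256.0, 173.0, 8.0, 3.0], 0.56)]
side paste_jar_0 [([220.0, 217.0, 23.0, 26.0], 0.79), ([227.0, 232.0, 16.0, 21.0], 0.73)]
side flat_brush [([237.0, 261.0, 32.0, 38.0], 0.65), ([297.0, 306.0, 47.0, 16.0], 0.29)]
side loupe [(
[... 635 characters left out ...]
 251 253 159  75 153 255 219]
 [160 113 154 148 139 142 149 175 255 252 176 122 119 247 250 249]
 [112 167 174 140 140 145 177 255 203  86 255 129 113 246 250 248]
 [129 150 139 140 147 139 249 255  67  68 197 140 143 238 250 248]
 [200 137 136 143 144 248 255 100  67  76 255 138 147 140 241 249]
 [137 138 143 147 174 255 217  77  58 250 252 211 145 142 230 252]
 [141 139 145 175 255 254 142  98 181 252 250 255 134 135 244 185]
 [139 146 141 249 254 152 107 220 252 248 253 250 255 255 232 132]
 [144 144 248 253 223 114 136 254 197 139 240 250 250 249 143  76]
 [144 180 255 243 111 106 253 193 145 143 247 250 253 166  95  61]
 [185 226 255 140  98 248 225 141 143 188 252 251 212 120  60  71]]
```

```bash
python3 -c "
from workcell import env
print(env.job_done(), env.state()['time_s'])"
```

```text
the job is handed in; nothing more can be done
the job is handed in; nothing more can be done
```

I did every step in the order asked and handed the job in at about 43 s of the 210 s allowed. There were two wads in the rack, the medium one (wad_a) and the thin, tall one (wad_b); both now stand on the bed, clamped between fence and jaw.

- **Weight:** it lies flat on the table beside the rack, between it and the jars. I first carried it to the gap between clamp and rack, but the gripper body would have hit the fence there, so I moved it on before setting it down.
- **Clamp:** I unlocked the lever and drew the jaw back to about 199 mm, against its stop. After the wads were in, I pushed it up until the force reached about 20 N. The remaining gap is about 48 mm, which matches the two measured thicknesses (26.3 + 22.2 mm).
- **Lever:** it is folded right down. The last wrist and scene pictures put the grip within about 2 pixels of where it should be when folded.
- **Duster:** my first try came down before the fingers had finished closing, so they touched and partly pressed the cap. I lifted off, let them close and pressed again. The cap went down the full 7 mm, to 182.2 mm at 16.8 N, and I then let it up.

**Last checks:**
- **Found in place:** the weight, jars, brush, cap and a wad were where expected. The loupe and tweezers were found only in the side view, unmoved; the scene view missed both.
- **Weak or missed:** the detector missed the wads in the last wrist picture. The scene view boxed the whole jaw when asked for the lever grip.
- **Not seen by eye:** my picture views were used up before the lever was closed, so everything from there on was checked only by numbers. That includes how square the wads stand.

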